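Hold the setting stick in the V-block

TASK

Lift the thick round setting stick out of the tray and lay it lengthwise in the groove of the steel V-block, bottomed on both sloping faces and with both of its ends sticking out of the block. Finish while holding it there with the fingers, pressed firmly straight down onto both faces (about 20 N, without ramming it): do not let go or back off at the end. Leave the other things on the bench and in the tray where they are.

Things in the scene. Friction and masses are not known exactly. Their poses are not given: they have to be found in the camera images.
- stick: setting stick: a plain turned wooden cylinder, 32 mm in diameter and 140 mm long, about 0.08 kg, with a 6 mm thick brass disc (29 mm across) as its +x end. It lies in the tray on its round side and can roll. Origin on its axis at mid-length, so 16 mm above what it lies on; its x axis runs along the cylinder. Either end may point either way in the V-block.
- tray: open square aluminium tray fixed to the bench, 220 x 220 mm outside, walls 5 mm thick and 35 mm high, floor 5 mm thick. Origin at the centre of its underside on the bench, z up. It holds the round stick and a square one, side by side about 85 mm apart, both roughly along the tray's x axis.
- vblock: rigid steel V-block fixed to the bench, 110 mm long (its x axis), 56 mm wide, 43 mm high. A 90-degree V groove runs along x in its top, 36 mm wide at the mouth, its lowest line 25 mm above the bench. A finger slot 48 mm wide (x -24 to +24 mm) crosses its middle, open at both sides, down to 12 mm above the bench. Origin: centre of its underside, z up.
- seat (a point): where the middle of the seated stick's axis belongs: over the V-block's centre, 47.6 mm above the bench (the seated stick's top is then 63.6 mm above the bench); axes as the V-block's. In the finger slot under it, a low screw lug up to 13 mm high stands out 19 mm from the block on either side.
- face_a: the sloping face of the V groove on the V-block's +y side (both lands of it); its pose is that of the V-block: same origin, same axes
- face_b: the sloping face of the V groove on the V-block's -y side (both lands of it); its pose is that of the V-block: same origin, same axes
- emery: bystander: square wooden sanding stick, 160 x 22 x 22 mm, lying in the tray along its own x; origin at the centre of its underside
- pot: bystander: small white ceramic bowl, 42 mm across and 32 mm high, between tray and V-block; origin at its underside
- hammer: bystander: hammer lying on the bench on the robot's left
- graver: bystander: tool with a handle like a screwdriver's, lying on the bench on the robot's right
- burstand: bystander: dark wooden block, 60 x 130 x 25 mm, with rows of steel burs standing 25 to 35 mm out of it, at the middle of the back; origin at its underside
There are look-alikes about, which are no part of the job. What is shaped like the stick but red is not meant. What is shaped like the vblock but purple is not meant.

How it is judged (in metres and radians):
On the way:
1. the setting stick is lifted clear of the tray: its axis over 55 mm above the tray's underside, touching neither tray nor V-block (z of stick in the frame of tray above 0.055 m and contact force between stick and tray below 0.1 N and contact force between stick and vblock below 0.1 N), for 0.2 s.
At the end, for the whole second after the job is handed in: the stick lies in the V: middle within 14 mm of the block's along the groove, 3 mm across it, axis 3 mm below to 2.5 mm above the seated height and within 0.05 rad of the groove; over 1.5 N on each sloping face, and the fingers press or grip it with over 2.5 N (x of stick in the frame of vblock between -0.014 and 0.014 m and y of stick in the frame of vblock between -0.003 and 0.003 m and z of stick in the frame of vblock between 0.0446 and 0.0501 m and angle between the x axis of stick and the x axis of vblock, either way round below 0.05 rad and contact force between stick and face_a above 1.5 N and contact force between stick and face_b above 1.5 N and contact force between the fingers and stick above 2.5 N); the arm keeps its last pose, push and grip.
It fails at once if a bystander is pushed more than 30 mm from its place (distance of any of emery, pot, hammer, graver, burstand from where it was at the start of the episode above 0.03 m).
It fails at once if the stick is rammed onto the V-block with over 60 N on a face (contact force between stick and face_a above 60 N or contact force between stick and face_b above 60 N).
It also fails if it takes over 42 s, if anything falls off the work surface, if the arm or the gripper's body presses on something with over 40 N, if the wrist force passes 120 N, or if a joint passes its speed limit or range.

ROBOT

A 7-joint arm with a two-finger parallel gripper is mounted at the origin on the work surface. World frame = base frame: x ahead of the robot, y to its left, z up, the work surface at z = 0. Lengths are in m, angles in degrees, forces in N, time in s.
With the tool pointing down it reaches from about 0.425 to 1.025 m from the base axis. Payload 3.6 kg.
Tool frame: the origin (TCP) lies on the centre line of the jaws, within the pads' length; the fingertips stand ahead of it and the grasp point (between the pads) lies 3 mm ahead of it (bot.finger_overhang is the z of the fingertips in the tool frame, in m); z points along the fingers, y is the line along which they close (so a half turn about z gives the same grasp; the last joint's range is limited). The gripper opens to 85 mm and grips with 20 to 120 N. Pads are 22 mm wide; open, the fingers measure 114 mm over their backs; the gripper's body (76 mm by 85 mm) begins 54 mm behind the grasp point. The pads swing forward as they close: fully open they stand 13 mm farther back than shut.
Start: joints at [58.528, 33.873, 2.773, 92.16, -1.908, 54.013, -1.931], TCP at [0.319, -0.651, 0.253] pointing down, gripper open.
Joint ranges: [-153.93, 153.93], [-27.13, 128.08], [-72.61, 78.16], [10.71, 143.7], [-87.88, 267.88], [4.46, 118.87], [-176.78, 176.78]. Speed limits (degrees/s): [147.25, 147.25, 180, 180, 180, 180, 180].

INTERFACE

Orientations are given as [roll, pitch, yaw] about the fixed x, y, z axes, in that order (R = Rz(yaw) Ry(pitch) Rx(roll)).
In Python, from plant import bot gives the robot as it stands.
- The arm moves only by the tool carry_out, never from a script. Its arguments are lists of equal length, an entry for each row: "fingers": the closure, from 0 (fully open) to 1 (shut); "translation": the shift along the tool's x, y, z in mm, a list of three; "yaw": the turn about the tool's z in degrees. A call has 1 to 8 rows; each row shifts and turns the commanded pose from where the row before left it, along the tool's axes as they then stand; what a row does not reach is not made up. A row lasts 1/10 s, in which the tool goes at most 50 mm and 8.59 degrees, less where a joint would pass 70% of its speed; a pose out of reach is approached as far as the arm can. A call is refused whole if a number of a shift passes 50 or a number of a turn 8.59, either way. A call with a gripper value outside its range is refused whole. The fingers move at their own pace and stop on an object; "grip_force" is the grip in N (left out, the last holds). Time passes only in rows, so rows that do not move let the fingers close. It gives the time, the measured TCP pose, the force, the opening and the grip force at its end, in the units of the state.
- bot.sense(): the state, without advancing time (a new reading comes with each control period).
- bot.get_image(name): name is "side" or "top"; returns the picture (384x512x3 uint8, red, green, blue); there is no depth.
- bot.camera_model(name): a dict with "fov_y" (degrees; the focal length in pixels is half the picture's height over the tangent of half this angle, whatever the lens; pixels are square), "cx", "cy" (the principal point, pixels), "T" (4x4, takes a point from camera to world coordinates). Camera axes: x right, y down, z forward; pixel columns grow to the right and rows downward; lengths in m; the calibration is good to about 2 mm. A picture is of the moment at which its call begins. camera_model takes no time and is no camera call.
- bot.job_done(): hands the job in; it is judged then, once.
The state is a dict: "t": time; "qpos": joint angles; "dq": joint speeds; "joint_torque": joint torques, N m; "position": TCP position; "tcp_rot": TCP orientation; "wrist_force": force on the tool from outside, world axes, zero at the start; "wrist_torque": the same for the moment, N m; "gripper_width": finger opening in m; "grip_force": force on a finger pad.
Only numpy, scipy, OpenCV 4.12 (cv2) and the standard library are available. Lean on these libraries where they do the work, as an engineer would, in place of code of your own. Each camera call takes 0.05 s, during which the arm holds its last target. There are 200 camera calls.

## Working session

There is one attempt and no reset: what is moved stays moved. The work goes in short steps, Python scripts to look and compute and a tool call to move; the robot and the scene stay as the last step left them, time stands still between calls to the robot, and variables do not carry over. Pictures are saved under pics/ and viewed, at most 10 in all, crops included, and the job is handed in when it is done.

Besides the shell and the picture viewer there is one more tool, called after "Request:" in YAML: its name, and indented under it one key for each argument. carry_out: Moves the arm, as the interface text tells. Its arguments: {"type":"object","properties":{"fingers":{"type":"array","items":{"type":"number"}},"translation":{"type":"array","items":{"type":"array","items":{"type":"number"}}},"yaw":{"type":"array","items":{"type":"number"}},"grip_force":{"type":"number"}},"required":["fingers","translation","yaw"]}

```bash
ls; mkdir -p pics
python3 - <<'E'
from plant import bot
import cv2
for n in("top","side"):
    cv2.imwrite(f"pics/{n}0.png",bot.get_image(n)[:,:,::-1]); m=bot.camera_model(n); print(m)
print(bot.sense(),bot.finger_overhang)
E
```

```text
pics
{'fov_y': 53.75232143989414, 'cx': 252.24604671082506, 'cy': 197.3650769132137, 'T': array([[ 2.74106053e-03, -9.84290075e-01,  1.76537632e-01,
         3.67372023e-01],
       [-9.99995733e-01, -2.51957937e-03,  1.47873210e-03,
         3.55313105e-02],
       [-1.01070076e-03, -1.76540931e-01, -9.84292781e-01,
         1.12792287e+00],
       [ 0.00000000e+00,  0.00000000e+00,  0.00000000e+00,
         1.00000000e+00]])}
{'fov_y': 49.5081142366642, 'cx': 252.00764388456497, 'cy': 192.48731292489197, 'T': array([[-0.78302439, -0.46937829,  0.40811374, -0.05382601],
       [-0.621899  ,  0.57952821, -0.52667701,  0.79609418],
       [ 0.01069733, -0.66620648, -0.74569062,  1.17116255],
       [ 0.        ,  0.        ,  0.        ,  1.        ]])}
{'t': 0.1, 'qpos': array([58.52841638, 33.92194936,  2.76731648, 92.22919833, -1.90757576,
       54.01266998, -1.93126414]), 'dq': array([ 0.03365513, -0.11009549,  0.01479833, -0.13707397,  0.11596428,
       -0.05833916, -0.11320895]), 'joint_torque': array([ 4.37042341e-03, -5.49993253e+01,  1.55344058e+00, -1.98824018e+01,
        9.76275973e-03,  3.85700303e-03, -7.32652978e-06]), 'position': array([ 0.3188215 , -0.65034937,  0.25223553]), 'tcp_rot': array([-1.79882474e+02,  6.78399416e-03,  2.61191079e+01]), 'wrist_force': array([-0.0960255 ,  0.0476997 ,  0.44715472]), 'wrist_torque': array([-0.03290823,  0.03208148, -0.01556724]), 'grip_force': 0.0, 'gripper_width': 0.08524972379210713} 0.022
```

View pics/top0.png

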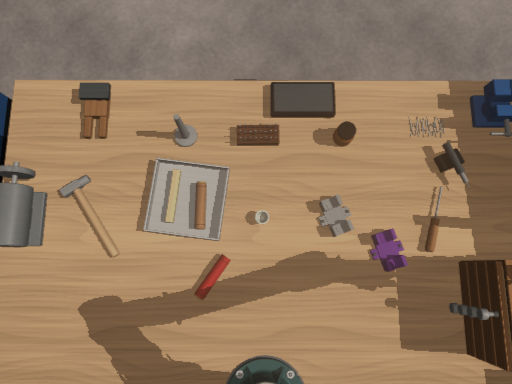

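View pics/side0.png

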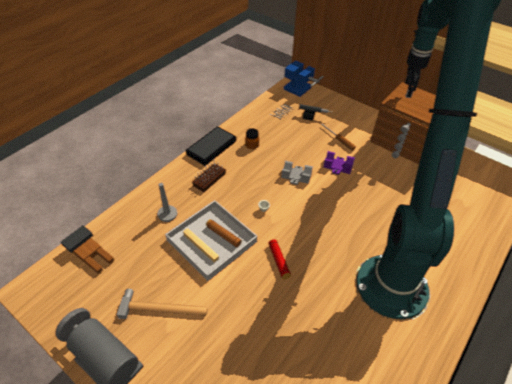

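Two cylinders are visible in the top view: a brown one in the tray at about (201,205) and a red one on the bench at (213,277). The brown one fits, since it lies in the tray and isn't red. There are also two V-blocks, grey at (335,216) and purple at (389,250). The grey one is meant. I'll confirm both in an enlarged crop.

Run:
```python
import cv2,numpy as np
t=cv2.imread("pics/top0.png")
a=cv2.resize(t[155:245,140:235],None,fx=6,fy=6,interpolation=cv2.INTER_CUBIC)
b=cv2.resize(t[190:242,310:360],None,fx=10,fy=10,interpolation=cv2.INTER_CUBIC)
cv2.imwrite("pics/c1.png",a);cv2.imwrite("pics/c2.png",b)
```

```text
(no output)
```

View pics/c1.png

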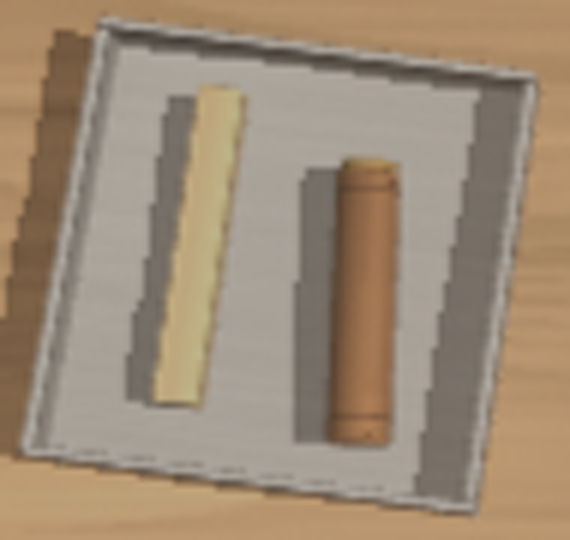

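View pics/c2.png

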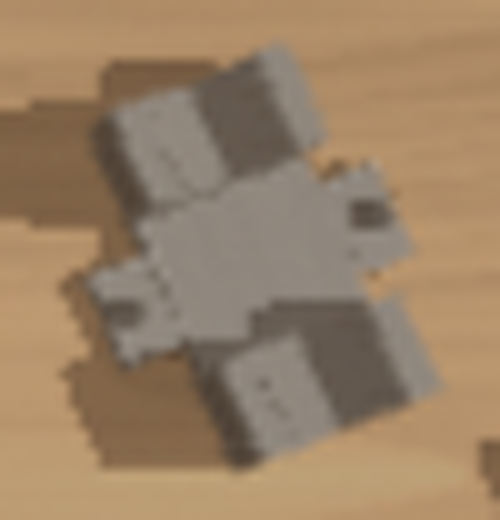

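The crops confirm it. The brown cylinder has a brass upper end at about (201.5,182), and its lower end is at (199.5,229). The grey V-block is centred at about (337,215). Next I'll measure both.

```bash
cat > h.py <<'E'
import numpy as np,cv2
from plant import bot
def cam(n):
    m=bot.camera_model(n); f=192/np.tan(np.radians(m["fov_y"]/2)); return m["T"],f,m["cx"],m["cy"]
def back(n,uv,z):
    T,f,cx,cy=cam(n); d=T[:3,:3]@[(uv[0]-cx)/f,(uv[1]-cy)/f,1]; return T[:3,3]+d*(z-T[2,3])/d[2]
def proj(n,P):
    T,f,cx,cy=cam(n); p=(np.asarray(P)-T[:3,3])@T[:3,:3]; return np.c_[p[:,0]/p[:,2]*f+cx,p[:,1]/p[:,2]*f+cy]
E
python3 - <<'E'
from h import *
c1=lambda u,v:(140+(u+.5)/6-.5,155+(v+.5)/6-.5); c2=lambda u,v:(310+(u+.5)/10-.5,190+(v+.5)/10-.5)
a=back("top",c1(370,160),.028);b=back("top",c1(359,443),.017)
a2=back("top",c1(371,165),.021);b2=back("top",c1(359,440),.021)
c=(a+b)/2;d=a-b;print("stick",a,b,c,np.linalg.norm(d),np.degrees(np.arctan2(d[1],d[0])))
P=np.array([back("top",c2(*q),.043) for q in((112,110),(283,42),(440,385),(258,462))])
vc=P.mean(0);d=P[0]+P[1]-P[2]-P[3];yaw=np.arctan2(d[1],d[0])
print("vb",P,vc,np.linalg.norm(d)/2,np.degrees(yaw))
s=cv2.imread("pics/side0.png")
t=cv2.imread("pics/top0.png")
def rect(c,yaw,l,w,z):
    R=np.array([[np.cos(yaw),-np.sin(yaw)],[np.sin(yaw),np.cos(yaw)]])
    q=np.array([[1,1],[1,-1],[-1,-1],[-1,1]])*[l/2,w/2]@R.T+c[:2]; return np.c_[q,np.full(4,z)]
sy=np.arctan2(*(a-b)[[1,0]])
ims=[]
for n,im in(("top",t),("side",s)):
    k=5
    im=cv2.resize(im,None,fx=k,fy=k,interpolation=cv2.INTER_CUBIC)
    for r in(rect(vc,yaw,.11,.056,.043),rect(vc,yaw,.11,.056,.0),rect(c,sy,.14,.032,.021)):
        cv2.polylines(im,[np.int32((proj(n,r)+.5)*k-.5)],True,(0,255,0),1)
    for p in(vc,c):
        u=np.int32(proj(n,[p])[0]*k); w=cv2.copyMakeBorder(im,200,200,200,200,0)[u[1]+20:u[1]+380,u[0]+20:u[0]+380]; ims.append(w)
cv2.imwrite("pics/ov.png",np.vstack([np.hstack(ims[:2]),np.hstack(ims[2:])])[:720])
im=cv2.imread("pics/ov.png");cv2.imwrite("pics/ov.png",cv2.resize(im,(600,600)))
print(proj("top",[[*bot.sense()["position"]]]))
E
```

```text
stick [0.61293151 0.18891756 0.028     ] [0.47358802 0.192077   0.017     ] [0.54325976 0.19049728 0.0225    ] 0.13981269626695358 -1.298889339191401
vb [[ 0.5530691  -0.16183773  0.043     ]
 [ 0.57329825 -0.21224056  0.043     ]
 [ 0.47332321 -0.25352543  0.043     ]
 [ 0.45115389 -0.20056451  0.043     ]] [ 0.51271111 -0.20704206  0.043     ] 0.1085835325595479 21.619045876652518
[[557.43265787 288.08619647]]
```

View pics/ov.png

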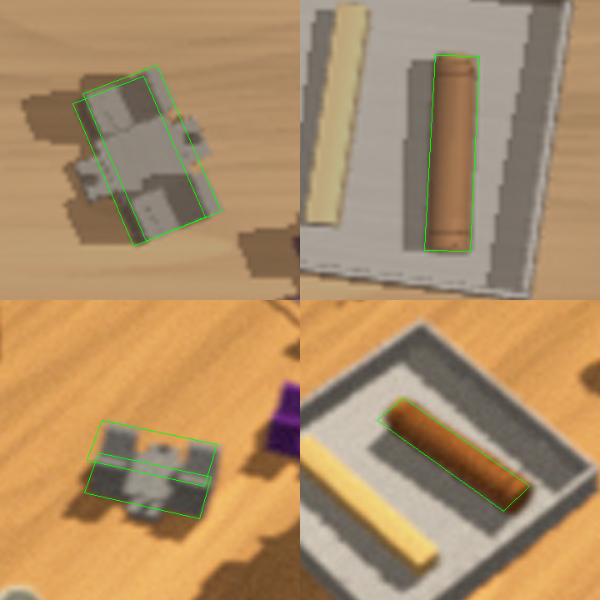

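The overlay fits the top view within about 1 px. The side view is off by about 2 px, a calibration bias shared by both objects. Now I'll turn and move toward the stick.

Request:
carry_out:
  fingers: [0.3,0.3,0.3,0.3,0.3,0.3,0.3,0.3]
  translation:
    - [0,0,0]
    - [0,0,0]
    - [0,0,0]
    - [0,0,0]
    - [11,-46,0]
    - [11,-46,0]
    - [11,-46,0]
    - [11,-46,0]
  yaw: [6.85,6.85,6.85,6.85,0,0,0,0]
  grip_force: 60

```text
t: 0.9
position: [0.3673, -0.4659, 0.2528]
tcp_rot: [-180.0, 0.0, -1.3]
wrist_force: [1.5, -0.6, -0.0]
gripper_width: 0.0597
grip_force: 0.0
```

Request:
carry_out:
  fingers: [0.3,0.3,0.3,0.3,0.3,0.3,0.3,0.3]
  translation:
    - [11,-46,0]
    - [11,-46,0]
    - [11,-46,0]
    - [11,-46,0]
    - [11,-46,0]
    - [11,-46,0]
    - [11,-46,0]
    - [11,-46,0]
  yaw: [0,0,0,0,0,0,0,0]

```text
t: 1.7
position: [0.4634, -0.1002, 0.2532]
tcp_rot: [180.0, 0.0, -1.3]
wrist_force: [0.5, -0.7, 0.6]
gripper_width: 0.0597
grip_force: 0.0
```

Request:
carry_out:
  fingers: [0.3,0.3,0.3,0.3,0.3,0.3,0.3,0.3]
  translation:
    - [12,-48,0]
    - [12,-48,0]
    - [12,-48,0]
    - [12,-48,0]
    - [12,-48,0]
    - [12,-48,0]
    - [0,-3,40]
    - [0,0,40]
  yaw: [0,0,0,0,0,0,0,0]

```text
t: 2.5
position: [0.5431, 0.191, 0.1732]
tcp_rot: [-179.8, -0.2, -1.0]
wrist_force: [-0.4, -0.1, -0.5]
gripper_width: 0.06
grip_force: 0.0
```

Request:
carry_out:
  fingers: [0.3,0.3,0.3,0.3]
  translation:
    - [0,0,40]
    - [0,0,40]
    - [0,0,0]
    - [0,0,0]
  yaw: [0,0,0,0]

```text
t: 2.9
position: [0.5416, 0.187, 0.0931]
tcp_rot: [180.0, 0.1, -1.3]
wrist_force: [0.5, -0.2, 0.2]
gripper_width: 0.0596
grip_force: 0.0
```

Run:
```python
from h import *
ims=[]
p=bot.sense()["position"];print(p,bot.finger_overhang)
for n in("top","side"):
    im=np.ascontiguousarray(bot.get_image(n)[:,:,::-1]);cv2.imwrite(f"pics/{n}1.png",im)
    q=proj(n,[p+[0,0,-.022],[.542,.189,.021]]);print(n,q)
    u,v=np.int32(q[1]); ims.append(cv2.resize(im[v-40:v+40,u-40:u+40],(400,400),interpolation=cv2.INTER_CUBIC));print(u-40,v-40)
cv2.imwrite("pics/g.png",np.hstack(ims))
```

```text
[0.54161906 0.1870431  0.0930591 ] 0.022
top [[199.21133437 202.55955767]
 [200.90249162 205.19012344]]
160 165
side [[222.1496012  222.70542017]
 [222.31465864 231.98556897]]
182 191
```

View pics/g.png

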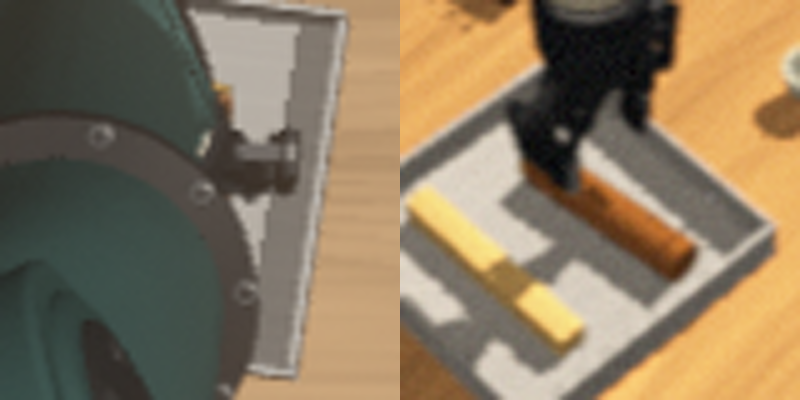

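The side view has the fingertips' midpoint at about (223.5,222.6), against a predicted 222.2. That's the same roughly +1.5 px bias seen on the objects, so the top-view estimates hold. Now I'll descend.

Request:
carry_out:
  fingers: [0.3,0.3,0.3,0.3,0.3,0.3]
  translation:
    - [1,-3,20]
    - [0,0,15]
    - [0,0,12]
    - [0,0,8]
    - [0,0,4]
    - [0,0,0]
  yaw: [0,0,0,0,0,0]

```text
t: 3.6
position: [0.5428, 0.19, 0.0339]
tcp_rot: [180.0, 0.0, -1.3]
wrist_force: [0.1, 0.6, 0.7]
gripper_width: 0.0602
grip_force: 0.0
```

Request:
carry_out:
  fingers: [0.45,0.6,0.75,0.8,0.8,0.8]
  translation:
    - [0,0,0]
    - [0,0,0]
    - [0,0,0]
    - [0,0,0]
    - [0,0,0]
    - [0,0,0]
  yaw: [0,0,0,0,0,0]

```text
t: 4.2
position: [0.5434, 0.1902, 0.035]
tcp_rot: [-180.0, -0.0, -1.3]
wrist_force: [-0.6, -0.6, 5.2]
gripper_width: 0.0299
grip_force: 59.2
```

Request:
carry_out:
  fingers: [0.8,0.8,0.8,0.8,0.8]
  translation:
    - [0,0,-4]
    - [0,0,-8]
    - [0,0,-10]
    - [0,0,0]
    - [0,0,0]
  yaw: [0,0,0,0,0]

```text
t: 4.7
position: [0.5433, 0.1904, 0.0568]
tcp_rot: [-180.0, -0.1, -1.3]
wrist_force: [-0.5, -0.6, -0.7]
gripper_width: 0.0297
grip_force: 59.3
```

Run:
```python
from h import *
s=bot.sense();print(s["position"],s["gripper_width"],s["grip_force"],s["wrist_force"],s["wrist_torque"],bot.finger_overhang)
im=bot.get_image("side")[:,:,::-1]
cv2.imwrite("pics/l.png",cv2.resize(im[185:275,175:275],(800,600*6//5*0+600),interpolation=cv2.INTER_CUBIC))
```

```text
[0.54334492 0.19036856 0.05682997] 0.02970398448309492 59.33888018131256 [-0.52585961 -0.5933598  -0.72061954] [-0.0213394   0.00629574  0.01833215] 0.022
```

View pics/l.png

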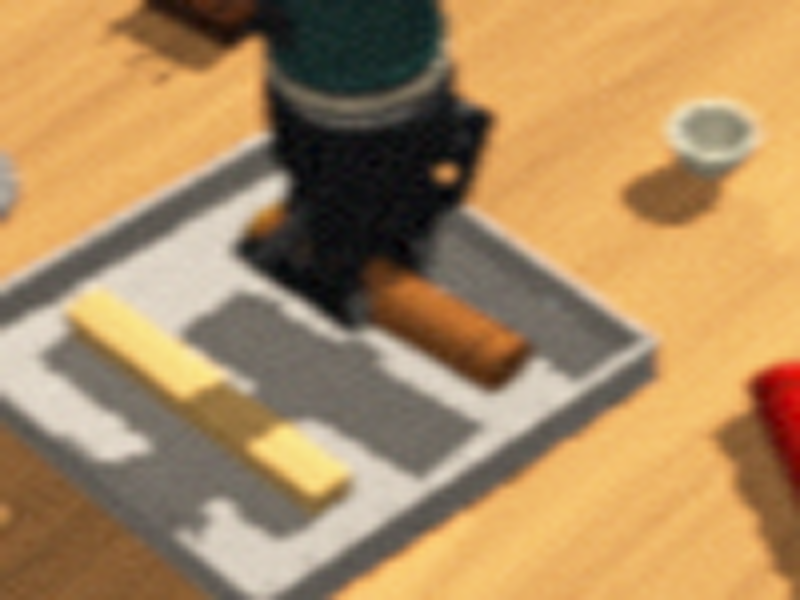

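The stick is lifted cleanly, gripped near the middle with its axis about 14 mm below the TCP. I'll carry it up and over to the V-block.

Request:
carry_out:
  fingers: [0.8,0.8,0.8,0.8,0.8,0.8,0.8,0.8]
  translation:
    - [0,0,-20]
    - [0,0,-35]
    - [0,0,-35]
    - [0,0,-15]
    - [-1,20,0]
    - [-2,40,0]
    - [-2,40,0]
    - [-2,40,0]
  yaw: [0,0,0,0,0,0,0,0]

```text
t: 5.55
position: [0.5323, 0.0492, 0.161]
tcp_rot: [180.0, 0.0, -1.2]
wrist_force: [0.5, 0.2, -0.3]
gripper_width: 0.03
grip_force: 59.4
```

Request:
carry_out:
  fingers: [0.8,0.8,0.8,0.8,0.8,0.8,0.8,0.8]
  translation:
    - [-3,40,0]
    - [-3,40,0]
    - [-3,40,0]
    - [-2,40,0]
    - [-2,40,0]
    - [-1,35,0]
    - [-1,20,0]
    - [0,3,0]
  yaw: [0,0,0,0,0,0,0,0]

```text
t: 6.35
position: [0.511, -0.2111, 0.161]
tcp_rot: [179.9, 0.0, -1.6]
wrist_force: [-0.5, 0.3, -1.5]
gripper_width: 0.0294
grip_force: 59.5
```

Request:
carry_out:
  fingers: [0.8,0.8,0.8,0.8,0.8,0.8,0.8]
  translation:
    - [0,0,0]
    - [0,0,0]
    - [0,0,0]
    - [0,0,0]
    - [0,0,20]
    - [0,0,10]
    - [0,0,0]
  yaw: [-5.7,-5.7,-5.7,-5.8,0,0,0]

```text
t: 7.05
position: [0.5109, -0.2055, 0.1297]
tcp_rot: [-179.8, 0.2, 21.7]
wrist_force: [0.2, 0.9, -1.5]
gripper_width: 0.0298
grip_force: 59.4
```

Run:
```python
from h import *
s=bot.sense();p=s["position"];print(p,s["tcp_rot"],s["gripper_width"])
ims=[]
for n in("top","side"):
    im=np.ascontiguousarray(bot.get_image(n)[:,:,::-1])
    q=proj(n,[[.5127,-.207,.03]]);u,v=np.int32(q[0]);print(n,u-30,v-35)
    ims.append(cv2.resize(im[v-35:v+25,u-30:u+30],(400,400),interpolation=cv2.INTER_CUBIC))
cv2.imwrite("pics/v.png",np.hstack(ims))
```

```text
[ 0.51088098 -0.20552763  0.12968225] [-1.79818266e+02  1.73308853e-01  2.17041912e+01] 0.029817061582614855
top 305 179
side 265 134
```

View pics/v.png

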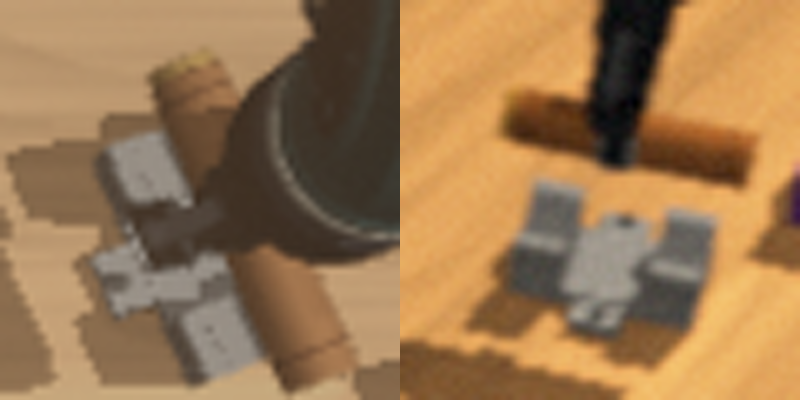

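Run:
```python
from h import *
k=.15
a=back("top",(305+187*k,179+62*k),.1157+.008);b=back("top",(305+318*k,179+372*k),.1157-.008)
d=a-b;print((a+b)/2,np.linalg.norm(d),np.degrees(np.arctan2(d[1],d[0])))
print("side stick pred",proj("side",[[.5109,-.2055,.1157]]),"obs 299.2,154.5; slot pred",proj("side",[[.5127,-.207,.012]]),"obs 296.8 173")
y=np.radians(21.65);e=np.array([np.cos(y),np.sin(y),0])*.07
for s in(1,-1):print(proj("side",[np.array([.5109,-.2055,.1157])+s*e]))
```

```text
[ 0.51088842 -0.20729349  0.1157    ] 0.13544345858597792 22.654951558596434
side stick pred [[297.66408601 154.11823061]] obs 299.2,154.5; slot pred [[295.0404409  173.25693185]] obs 296.8 173
[[279.37594581 150.2752566 ]]
[[316.26141034 158.02617496]]
```

Both views agree that the stick is over the groove within about 2 mm. I'll make a small trim and descend.

Request:
carry_out:
  fingers: [0.8,0.8,0.8,0.8,0.8,0.8]
  translation:
    - [1,1,10]
    - [0,0,20]
    - [0,0,15]
    - [0,0,10]
    - [0,0,5]
    - [0,0,0]
  yaw: [0,0,0,0,0,0]

```text
t: 7.75
position: [0.5133, -0.2077, 0.0708]
tcp_rot: [-180.0, 0.0, 21.6]
wrist_force: [0.1, -0.5, -0.7]
gripper_width: 0.0299
grip_force: 59.4
```

Request:
carry_out:
  fingers: [0.8,0.8,0.8,0.8,0.8,0.8]
  translation:
    - [0,0,2]
    - [0,0,2]
    - [0,0,1]
    - [0,0,1]
    - [0,0,0]
    - [0,0,0]
  yaw: [0,0,0,0,0,0]

```text
t: 8.35
position: [0.5135, -0.2078, 0.0654]
tcp_rot: [180.0, -0.0, 21.6]
wrist_force: [-0.3, 0.4, -0.7]
gripper_width: 0.0302
grip_force: 59.4
```

Request:
carry_out:
  fingers: [0.8,0.8,0.8,0.8,0.8]
  translation:
    - [0,0,1]
    - [0,0,1]
    - [0,0,1]
    - [0,0,0]
    - [0,0,0]
  yaw: [0,0,0,0,0]

```text
t: 8.85
position: [0.5134, -0.2077, 0.0622]
tcp_rot: [-180.0, 0.0, 21.6]
wrist_force: [0.1, -0.3, -0.5]
gripper_width: 0.0302
grip_force: 59.4
```

Request:
carry_out:
  fingers: [0.8,0.8,0.8,0.8]
  translation:
    - [0,0,1]
    - [0,0,1]
    - [0,0,0]
    - [0,0,0]
  yaw: [0,0,0,0]

```text
t: 9.25
position: [0.5136, -0.208, 0.0615]
tcp_rot: [180.0, -0.0, 21.6]
wrist_force: [-2.2, 0.7, 10.5]
gripper_width: 0.0299
grip_force: 60.7
```

Request:
carry_out:
  fingers: [0.8,0.8,0.8,0.8,0.8]
  translation:
    - [0,-0.3,0.6]
    - [0,0,0.6]
    - [0,0,0]
    - [0,0,0]
    - [0,0,0]
  yaw: [0,0,0,0,0]

```text
t: 9.75
position: [0.5136, -0.208, 0.0615]
tcp_rot: [179.9, -0.0, 21.6]
wrist_force: [-3.7, 1.4, 18.5]
gripper_width: 0.0296
grip_force: 61.6
```

Run:
```python
from h import *
ims=[]
for n in("top","side"):
    im=np.ascontiguousarray(bot.get_image(n)[:,:,::-1])
    u,v=np.int32(proj(n,[[.5127,-.207,.03]])[0])
    ims.append(cv2.resize(im[v-30:v+30,u-30:u+30],(400,400),interpolation=cv2.INTER_CUBIC))
cv2.imwrite("pics/w.png",np.hstack(ims))
s=bot.sense();print(s["position"],s["tcp_rot"],s["gripper_width"],s["wrist_force"],s["wrist_torque"])
```

```text
[ 0.51361808 -0.20792929  0.06145941] [ 1.79923743e+02 -2.27510281e-02  2.15556731e+01] 0.029868494501268415 [-3.55775374  0.85830854 19.38717015] [ 0.22368184  0.7795697  -0.12553162]
```

View pics/w.png

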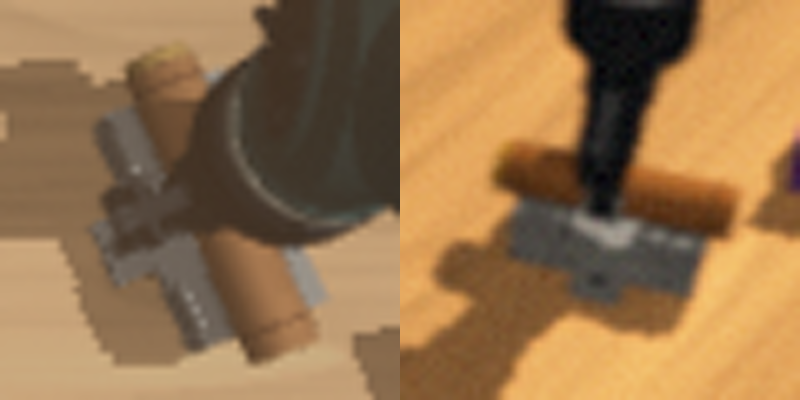

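The stick is seated: its height didn't change between 10 N and 19 N, and at 61.5 mm TCP height the axis is at about 47.5 mm. Both ends stick out in both views, and the side load is small. Handing in.

```bash
python3 -c "
from plant import bot
print(bot.job_done())"
```

```text
the job is handed in; nothing more can be done
None
```

The setting stick is lying in the grey V-block's groove with both ends sticking out, held by the fingers and pressed straight down at about 19 N; the job is handed in, but no verdict came back.

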